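Pass a long case through the low tag-reader gate to the end stop

TASK

Check the orange case out of the stockroom: pass it lengthwise, lying flat with its label up, along the marked lane through the low black reader gate from the entry side (painted chevron) until it is all the way out on the exit side and has pressed the red sprung pad of the end stop in as far as it goes. Leave the case lying there, holding the pad in; do not disturb the brown carton, the blue bottle or the green tin.

Things in the scene. Friction and masses are not known exactly. Their poses are not given: they have to be found in the camera images.
- case: Long closed hard case, orange with a black seam and white label on top: 190 mm long (its y), 56 wide (x), 46 high (z), 0.5 to 0.85 kg, mass centre in the middle. Origin: centre of its underside. Both ends are alike, either may lead. Starts flat on the work surface, label up; sliding it there takes about 3 to 9 N.
- gate: Low black arch fixed on the work surface, origin: centre of its footprint. The lane runs along its y: entry at -y (painted chevron), exit at +y, yellow lines beside it. 50 mm deep (y -25 to +25 mm), opening 70 wide (x -35 to +35) and 58 high, walls 18 thick, roof from 58 to 82 mm height: a gripper cannot pass through with the case. Feet 6 mm high reach x = -73 and +73.
- pad (a joint): Red pad across the lane on the exit side, 66 mm wide, 6 to 44 mm high, in front of a fixed grey housing (90 wide, 52 high). Value: how far it is pressed in along the gate's +y, 0 to 0.014 m. Spring 0.6 to 1.5 N: the case's friction keeps it in. Its place is not reported: the free face lies 222 to 262 mm past the gate's origin along +y; find it by touch or sight.
- carton: Bystander: closed brown cardboard carton, 60 x 120 x 50 mm (x, y, z), lying on the work surface. Origin: centre of its underside.
- spray: Bystander: standing blue bottle with white cap, 54 mm across, 130 mm tall. Origin: centre of its underside.
- tin: Bystander: standing green tin, 68 mm across, 80 mm tall. Origin: centre of its underside.
Mind the look-alikes: they are no part of the job. Leave any pink, purple or yellow look-alike of the case alone.

How it is judged:
On the way, in this order (a step that is already met when the one before it is completed fails the run):
1. the case lies flat in the lane on the entry side with its leading end in the gate (y of case in the frame of gate between -0.125 and -0.05 m and x of case in the frame of gate between -0.02 and 0.02 m and z of case in the frame of gate below 0.012 m and angle between the y axis of case and the y axis of gate, either way round below 0.2 rad), for 0.1 s.
2. the case is halfway through the gate (y of case in the frame of gate between -0.02 and 0.02 m and x of case in the frame of gate between -0.02 and 0.02 m and z of case in the frame of gate below 0.012 m and angle between the y axis of case and the y axis of gate, either way round below 0.2 rad), for 0.05 s.
At the end, for the whole second after the job is handed in: The case lies flat on the work surface, label up, at rest, wholly out of the gate on the exit side (its origin more than 120 mm past the gate's along the lane, within 30 mm of the lane's centre line and 0.2 rad of its direction) and holds the red pad pressed in by more than 7 mm of its 14 mm (y of case in the frame of gate above 0.12 m and x of case in the frame of gate between -0.03 and 0.03 m and z of case in the frame of gate between -0.005 and 0.006 m and angle between case's own z axis and vertical below 0.1 rad and angle between the y axis of case and the y axis of gate, either way round below 0.2 rad and value of joint pad above 0.007 m and linear speed of case below 0.01 m/s); the robot touches nothing.
It fails at once if the carton is disturbed (moved more than 25 mm) (distance of carton from where it was at the start of the episode above 0.025 m).
It fails at once if the spray is disturbed (moved more than 25 mm) (distance of spray from where it was at the start of the episode above 0.025 m).
It fails at once if the tin is disturbed (moved more than 25 mm) (distance of tin from where it was at the start of the episode above 0.025 m).
It also fails if it takes over 67 s, if anything falls off the work surface, if the arm or the gripper's body presses on something with over 40 N, if the wrist force passes 120 N, or if a joint passes its speed limit or range.

ROBOT

A 6-joint arm with a two-finger parallel gripper is mounted at the origin on the work surface. World frame = base frame: x ahead of the robot, y to its left, z up, the work surface at z = 0. Lengths are in m, angles in rad, forces in N, time in s.
With the tool pointing down it reaches from about 0.275 to 0.75 m from the base axis. Payload 10.2 kg.
Tool frame: the origin (TCP) lies midway between the tips of the shut fingers; the grasp point (between the pads) lies 19 mm behind it (env.hold_point_z is the distance from the TCP to the grasp point, in m); z points along the fingers, y is the line along which they close (so a half turn about z gives the same grasp; the last joint's range is limited). The gripper opens to 85 mm and grips with 20 to 120 N. Pads are 22 mm wide; open, the fingers measure 114 mm over their backs; the gripper's body (76 mm by 85 mm) begins 54 mm behind the grasp point. The pads swing forward as they close: fully open they stand 13 mm farther back than shut.
Start: joints at [1.076, 0.313, 1.498, -0, 1.331, -0.223], TCP at [0.141, 0.506, 0.231] pointing down, gripper open.
Joint ranges: [-2.94, 2.94], [-0.97, 2.17], [0.19, 2.56], [-1.23, 4.37], [0.02, 3.11], [-2.88, 2.88]. Speed limits (rad/s): [2.39, 2.39, 3.01, 3.14, 3.14, 3.14].

INTERFACE

Orientations are given as a unit quaternion [x, y, z, w].
In Python, from bench import env, kinematics, monitor, eyes, job gives the robot as it stands. The module is installed in compiled form; this text tells all that it offers. Calls block until the motion is done:
- env.reach(position, orientation): joint-space move of the TCP to a pose.
- env.movel(position, velocity=0.15, frame=None, guard=None): straight line of the TCP; frame=None keeps the orientation; velocity is the mean speed in m/s. With guard (N) it stops when the force on the tool has changed by that much, and returns True; else False.
- env.set_joints(angles): joint-space move.
- env.release() and env.close_gripper(effort=None): open the fingers fully, or close them until they stop; effort is the grip in N (None keeps the last).
- env.hold(seconds).
- kinematics.ik(position, orientation): joint angles nearest the present ones, or None.
- monitor.sense(): the state.
- eyes.grab_frame(name): name is "side" or "top"; returns a dict with "frame" (420x560x3 uint8, red, green, blue), "mtx" (3x3 intrinsics, pixels), "view" (4x4, takes a point from world to camera coordinates). Camera axes: x right, y down, z forward; pixel columns grow to the right and rows downward; lengths in m; the calibration is good to about 2 mm. A picture is of the moment at which its call begins. There is no depth.
A pose or a line that the arm cannot do raises env.MotionError and nothing moves.
- job.hand_in(): hands the job in; it is judged then, once.
The state is a dict: "clock": time; "joints": joint angles; "qvel": joint speeds; "joint_efforts": joint torques, N m; "position": TCP position; "ee_rot": TCP orientation; "contact_force": force on the tool from outside, world axes, zero at the start; "ft_torque": the same for the moment, N m; "finger_gap": opening from 0.0 (shut) to 1.0 (fully open); "gripper_force": force on a finger pad.
Only numpy, scipy, OpenCV 4.12 (cv2) and the standard library are available. Lean on these libraries where they do the work, as an engineer would, in place of code of your own. Each camera call takes 0.05 s, during which the arm holds its last target. There are 200 camera calls.

## Working session

There is one attempt and no reset: what is moved stays moved. The work goes in short steps, each a Python script; the robot and the scene stay as the last script left them, time stands still between calls to the robot, and variables do not carry over. Pictures are saved under pics/ and viewed, at most 10 in all, crops included, and the job is handed in when it is done.

```bash
mkdir -p pics; python3 - <<'E'
from bench import env, monitor, eyes
import cv2, pickle
d={}
for n in("top","side"):
    f=eyes.grab_frame(n); d[n]=f; cv2.imwrite(f"pics/{n}0.png",f["frame"][:,:,::-1])
    print(n,f["mtx"].tolist(),f["view"].round(4).tolist())
pickle.dump(d,open("f0.pkl","wb"))
s=monitor.sense();print(s["clock"],s["position"],s["ee_rot"],env.hold_point_z)
E
```

```text
top [[523.2704143735953, 0.0, 280.7671959818294], [0.0, 523.2704143735953, 210.0226812542679], [0.0, 0.0, 1.0]] [[0.0268, -0.9996, -0.008, -0.0958], [-0.9858, -0.0251, -0.1658, 0.4968], [0.1655, 0.0123, -0.9861, 1.3129], [0.0, 0.0, 0.0, 1.0]]
side [[407.2620361781866, 0.0, 280.5306840986023], [0.0, 407.2620361781866, 212.52950338122852], [0.0, 0.0, 1.0]] [[0.9993, -0.038, -0.0042, -0.5144], [-0.0266, -0.614, -0.7889, -0.0261], [0.0274, 0.7884, -0.6145, 0.9842], [0.0, 0.0, 0.0, 1.0]]
0.1 [0.14083777 0.50552716 0.23080655] [ 1.35482200e-01  9.90779616e-01 -5.32362371e-04 -2.05325284e-04] 0.0187
```

View pics/top0.png

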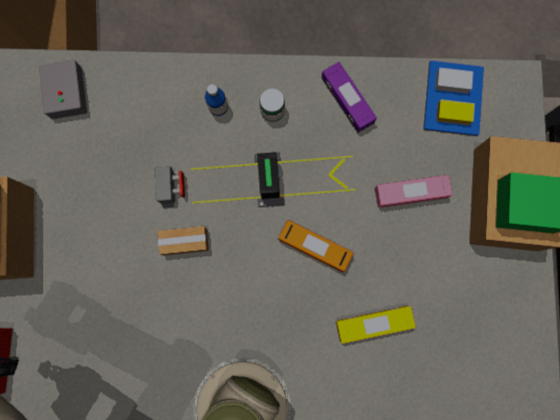

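View pics/side0.png

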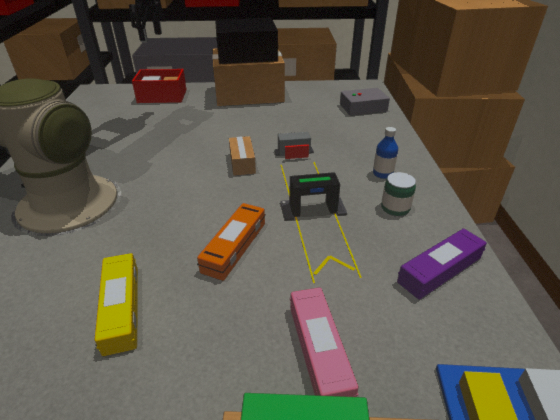

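Candidates for the case in the top view: orange (315,245), yellow (375,324), purple (348,96), pink (413,190), and the brown carton (182,240, white tape). By its description the case is the orange one with the black seam and white label at (315,245), side view (233,240). The gate is at (268,176), the chevron at (342,173) and the pad at (182,184).

```bash
cat > h.py <<'E'
import numpy as np, cv2
def ray(f,uv):
    R,t=f["view"][:3,:3],f["view"][:3,3]
    d=R.T@np.linalg.solve(f["mtx"],[uv[0],uv[1],1.]); return -R.T@t,d
def onz(f,uv,z):
    c,d=ray(f,uv); return c+d*(z-c[2])/d[2]
def tri(f,a,g,b):
    c1,d1=ray(f,a);c2,d2=ray(g,b)
    s=np.linalg.lstsq(np.c_[d1,-d2],c2-c1,rcond=None)[0]
    p,q=c1+s[0]*d1,c2+s[1]*d2; return (p+q)/2,np.linalg.norm(p-q)
def hsv(f): return cv2.cvtColor(f["frame"],cv2.COLOR_RGB2HSV)
def mask(f,lo,hi,box):
    m=cv2.inRange(hsv(f),np.array(lo),np.array(hi)); o=np.zeros_like(m)
    x0,y0,x1,y1=box; o[y0:y1,x0:x1]=m[y0:y1,x0:x1]; return o
def big(m): return max(cv2.findContours(m,cv2.RETR_EXTERNAL,cv2.CHAIN_APPROX_NONE)[0],key=cv2.contourArea)
def cen(m):
    M=cv2.moments(m,True); return np.array([M["m10"],M["m01"]])/M["m00"]
E
python3 - <<'E'
import pickle; from h import *
np.set_printoptions(precision=4,suppress=True)
d=pickle.load(open("f0.pkl","rb"));T,S=d["top"],d["side"]
print("cams",ray(T,(0,0))[0],ray(S,(0,0))[0])
# label of case: two views
lt=mask(T,[0,0,110],[179,70,255],(298,230,334,262)); ls=mask(S,[0,0,110],[179,70,255],(215,215,252,250))
a,b=[cen(cv2.drawContours(np.zeros_like(m),[big(m)],-1,255,-1)) for m in(lt,ls)]
print("label",a,b,tri(T,a,S,b),onz(T,a,.046))
c=big(cv2.morphologyEx(mask(T,[3,150,90],[16,255,255],(270,210,360,280)),cv2.MORPH_CLOSE,np.ones((5,5))))
r=cv2.minAreaRect(c);P=np.array([onz(T,p,.046)[:2] for p in cv2.boxPoints(r)])
e=np.roll(P,-1,0)-P;print("case rect",r,"ctr",P.mean(0),np.linalg.norm(e,axis=1),np.degrees(np.arctan2(e[:,1],e[:,0])))
# lane lines
for n,f,bx in(("T",T,[(185,150,332,175),(185,185,332,208)]),("S",S,[(275,155,320,285),(305,155,365,285)])):
    for b in bx:
        m=mask(f,[22,120,80],[34,255,255],b); ys,xs=np.nonzero(m)
        Q=np.array([onz(f,p,0)[:2] for p in zip(xs,ys)],np.float32)
        l=cv2.fitLine(Q,cv2.DIST_HUBER,0,.001,.001).ravel(); print(n,len(Q),"x at y=0",l[2]-l[3]*l[0]/l[1],"x at y=.2",l[2]+(.2-l[3])*l[0]/l[1],"ang",np.degrees(np.arctan2(l[1],l[0])), Q[:,1].min(),Q[:,1].max())
# green strip, black, red pad
g=[cen(mask(f,[40,120,60],[75,255,255],b)) for f,b in((T,(250,140,290,210)),(S,(280,165,350,195)))]
print("green",g,tri(T,g[0],S,g[1]),onz(T,g[0],.082))
h=big(mask(T,[0,0,0],[179,255,40],(245,140,295,215)));r=cv2.minAreaRect(h);print("black",r,np.array([onz(T,p,.082)[:2] for p in cv2.boxPoints(r)]))
q=[]
for f,b in((T,(170,165,195,205)),(S,(275,135,320,165))):
    m=mask(f,[0,150,60],[8,255,255],b)|mask(f,[172,150,60],[179,255,255],b);q.append(cv2.boundingRect(big(m)));
print("red",q,"top right-edge z.04",onz(T,(q[0][0]+q[0][2],q[0][1]+q[0][3]/2),.04))
o=T["frame"][130:280,150:370,::-1];o2=S["frame"][125:285,190:370,::-1]
cv2.imwrite("pics/crop1.png",np.hstack([cv2.resize(x,(400,300),interpolation=2) for x in(o,o2)]))
E
```

```text
cams [ 0.275  -0.0994  1.3763] [ 0.4864 -0.8115  0.5821]
label [315.3282 244.7393] [232.3994 230.2141] (array([ 0.4106, -0.1736,  0.0425]), np.float64(0.0013448946444876344)) [ 0.4109 -0.1733  0.046 ]
case rect ((315.5999755859375, 245.30001831054688), (73.79023742675781, 21.466251373291016), 26.56505012512207) ctr [ 0.4098 -0.1736] [0.0553 0.1878 0.0547 0.1867] [ -24.8884 -115.3645  153.9515   64.8289]
T 180 x at y=0 0.6302552 x at y=.2 0.60891986 ang -83.910904 -0.2150345 0.16364034
T 159 x at y=0 0.5378718 x at y=.2 0.51648635 ang -83.89672 -0.21554293 0.15594283
S 278 x at y=0 0.5371722 x at y=.2 0.51620597 ang -84.01547 -0.28293502 0.15853208
S 450 x at y=0 0.62493306 x at y=.2 0.6305841 ang 88.381516 -0.28293502 0.15853208
green [array([267.7939, 172.2182]), array([314.3577, 179.0163])] (array([ 0.5893, -0.0476,  0.0795]), np.float64(0.00010994401493701362)) [ 0.5888 -0.0477  0.082 ]
black ((268.4647216796875, 176.0411834716797), (45.86450958251953, 18.713945388793945), 85.60128784179688) [[ 0.6361 -0.0196]
 [ 0.6411 -0.0672]
 [ 0.5224 -0.0794]
 [ 0.5175 -0.0326]]
red [(179, 171, 4, 25), (285, 144, 24, 15)] top right-edge z.04 [0.5632 0.1748 0.04  ]
```

View pics/crop1.png

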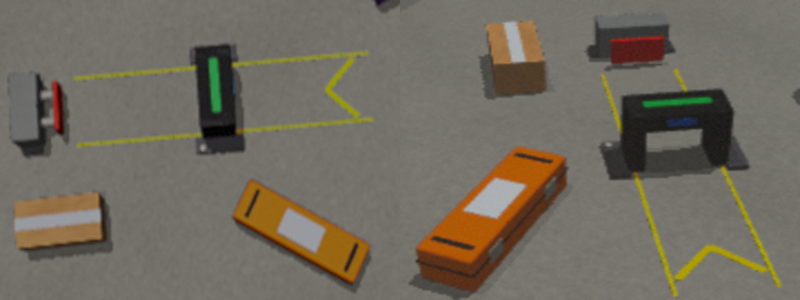

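The crop confirms it: the orange case, with black seam, clasps and white label, lies clear of everything. Label height is 43 mm against 46 given, and length 188 mm against 190. The gate is at about (0.589, -0.048), the lane at 96.1°, and the pad face about 224 mm past the gate. Plan: lift and place the case at the entry, slide it in, regrip at the rear to halfway, then pull it from the exit side.

```bash
cat >> h.py <<'E'
from bench import env, kinematics, monitor, eyes
from scipy.spatial.transform import Rotation as Ro
G=np.array([.589,-.048]); LA=np.radians(96.1); U=np.array([np.cos(LA),np.sin(LA)])
Z=.015
def quat(axis,flip=0):   # axis = long axis angle of the case; fingers close across it
    b=axis-np.pi/2+flip*np.pi; y=np.array([np.cos(b),np.sin(b),0]); z=np.array([0,0,-1.])
    return Ro.from_matrix(np.c_[np.cross(y,z),y,z]).as_quat()
def lane(s,z): return np.r_[G+s*U,z]
def st(tag=""):
    s=monitor.sense(); p=s["position"][:2]-G
    print(tag,"t%.1f"%s["clock"],"lane y %.3f x %.3f z %.3f"%(p@U,p@[U[1],-U[0]],s["position"][2]),"F",np.round(s["contact_force"],1),"gap %.2f grip %.0f"%(s["finger_gap"],s["gripper_force"]))
def snap(name,n):
    f=eyes.grab_frame(n); cv2.imwrite(f"pics/{name}.png",f["frame"][:,:,::-1]); return f
E
python3 - <<'E'
from h import *
ca=np.radians(64.7); C=np.array([.410,-.1735])
q=[monitor.sense()["joints"]]
for fl in(0,1):
    for nm,p,a in(("pick",np.r_[C,Z],ca),("place",lane(-.135,Z),LA),("exit",lane(.07,Z),LA)):
        j=kinematics.ik(p,quat(a,fl)); print(fl,nm,None if j is None else np.round(j,2))
j=[kinematics.ik(np.r_[C,Z],quat(ca,f)) for f in(0,1)]
fl=int(abs(j[1][5])<abs(j[0][5])) if all(x is not None for x in j) else int(j[0] is None)
open("flip","w").write(str(fl)); print("flip",fl)
env.reach(np.r_[C,.15],quat(ca,fl)); env.movel(np.r_[C,Z]); st("down")
env.close_gripper(60); st("grip")
env.movel(np.r_[C,Z+.1]); st("up")
env.reach(lane(-.135,Z+.1),quat(LA,fl)); st("over")
snap("carry","side")
E
```

```text
0 pick [-0.66  0.46  1.96 -0.    0.72 -0.22]
0 place [-0.48  0.77  1.37 -0.    1.   -0.59]
0 exit [-0.16  0.68  1.54 -0.    0.92 -0.27]
1 pick None
1 place [-0.48  0.77  1.37 -0.    1.    2.56]
1 exit [-0.16  0.68  1.54 -0.    0.92  2.87]
flip 0
down t3.8 lane y -0.106 x -0.191 z 0.016 F [ 0.5 -0.1  0.6] gap 1.00 grip 0
grip t4.2 lane y -0.106 x -0.191 z 0.016 F [-0.8  1.4  7.1] gap 0.65 grip 65
up t5.0 lane y -0.105 x -0.192 z 0.114 F [-0.6  0.5 -6.4] gap 0.64 grip 65
over t5.8 lane y -0.135 x -0.001 z 0.113 F [-0.7  0.2 -7.9] gap 0.64 grip 65
```

View pics/carry.png

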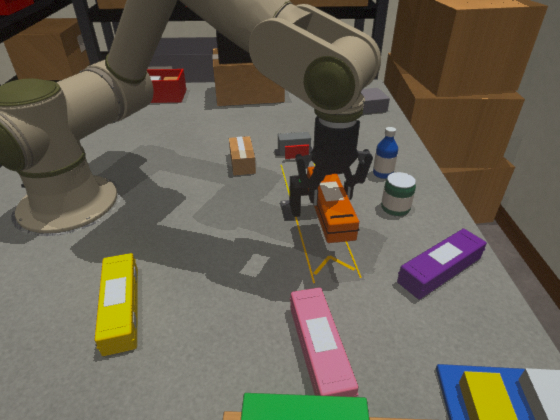

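The case hangs level in the gripper at (335,205), lined up over the lane between the yellow lines. Next: lower it, slide it in, regrip at the rear.

```bash
python3 - <<'E'
from h import *
q=quat(LA)
env.movel(lane(-.135,Z+.012)); print(env.movel(lane(-.135,Z-.001),velocity=.03,guard=10)); st("low")
z=max(monitor.sense()["position"][2],Z)
print(env.movel(lane(-.085,z),velocity=.06,guard=25)); st("in"); env.hold(.3)
env.release(); env.movel(lane(-.085,.16),velocity=.25)
f=snap("in","top"); g=snap("in_s","side")
E
```

```text
True
low t7.0 lane y -0.135 x 0.000 z 0.016 F [-1.1 -0.   3.6] gap 0.65 grip 67
False
in t7.9 lane y -0.084 x 0.000 z 0.016 F [0.1 5.2 2.4] gap 0.64 grip 66
```

View pics/in_s.png

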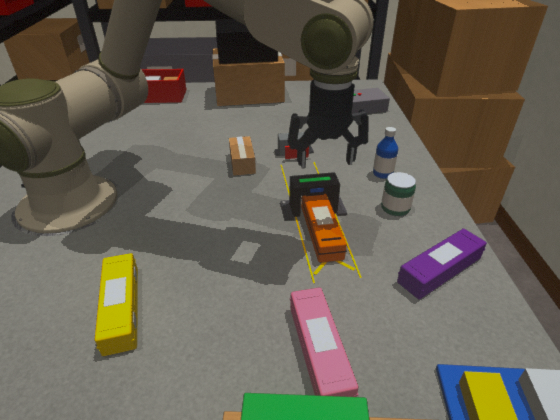

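The case lies flat and straight in the lane, with its leading end in the gate at (318,200). Now I regrip at the rear, slide to halfway, then move over to the exit side.

```bash
python3 - <<'E'
from h import *
q=quat(LA)
env.movel(lane(-.160,.10),velocity=.2); env.movel(lane(-.160,Z)); env.close_gripper(40); st("rear")
print(env.movel(lane(-.075,Z),velocity=.06,guard=25)); st("half"); env.hold(.3)
env.release(); env.movel(lane(-.075,.20),velocity=.25)
env.movel(lane(.070,.20),velocity=.2); st()
f=snap("half_s","side")
E
```

```text
rear t11.2 lane y -0.160 x 0.000 z 0.016 F [-2.5  1.1  5.5] gap 0.65 grip 44
False
half t12.8 lane y -0.076 x 0.001 z 0.016 F [ 1.3 -5.4  4.9] gap 0.65 grip 44
 t15.2 lane y 0.069 x -0.000 z 0.200 F [ 1.   0.8 -0.3] gap 1.00 grip 0
```

View pics/half_s.png

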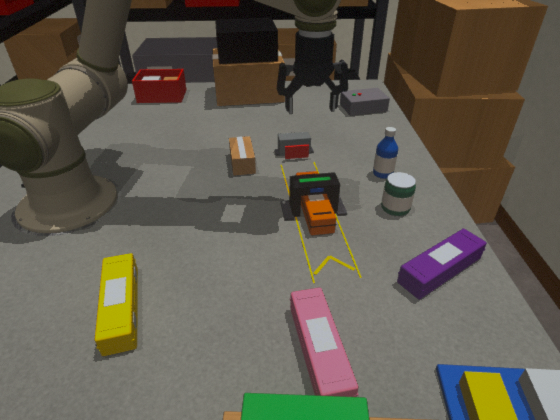

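The case is halfway through at (317,200), with its front showing beyond the gate. Next is the pull from the exit side.

```bash
python3 - <<'E'
from h import *
env.movel(lane(.070,Z),velocity=.12); st("down"); env.close_gripper(40); st("grip")
print(env.movel(lane(.165,Z),velocity=.06,guard=25)); st("pull")
print(env.movel(lane(.253,Z),velocity=.02,guard=14)); st("stop")
snap("stop","top"); 
E
```

```text
down t17.0 lane y 0.070 x 0.000 z 0.016 F [-0.1 -0.7 -0.2] gap 1.00 grip 0
grip t17.4 lane y 0.070 x 0.000 z 0.015 F [-0.4  0.3  5.3] gap 0.65 grip 45
False
pull t19.1 lane y 0.164 x 0.000 z 0.015 F [ 0.4 -5.2  5. ] gap 0.65 grip 45
True
stop t21.7 lane y 0.217 x 0.001 z 0.015 F [ 0.5 -3.9  3.8] gap 0.65 grip 45
```

View pics/stop.png

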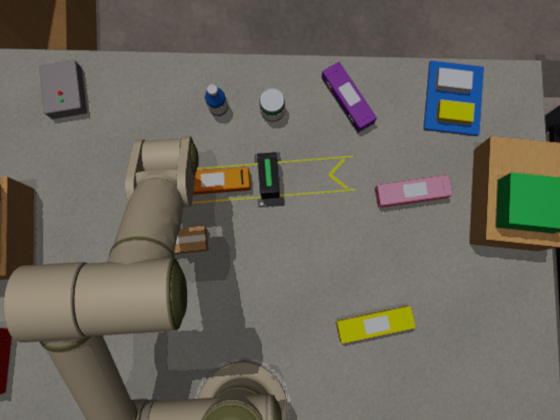

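The case is out of the gate (trailing end at (249,180), gate edge at (258,178)). The stop came at case y of about 0.147, close to the expected full press of 0.143. Now I release, lift straight up and check.

```bash
python3 - <<'E'
from h import *
s=monitor.sense()["position"]
env.hold(.3); env.release(); env.movel(np.r_[s[:2],.20],velocity=.15); env.movel(lane(-.03,.30),velocity=.3); env.reach([.30,-.25,.3],quat(LA)); st()
f=eyes.grab_frame("top"); g=eyes.grab_frame("side")
c=big(cv2.morphologyEx(mask(f,[3,150,90],[16,255,255],(160,150,262,210)),cv2.MORPH_CLOSE,np.ones((5,5))))
P=np.array([onz(f,p,.046)[:2] for p in cv2.boxPoints(cv2.minAreaRect(c))]); e=np.roll(P,-1,0)-P
p=P.mean(0)-G; print("case lane",p@U,p@[U[1],-U[0]],np.linalg.norm(e,axis=1),np.degrees(np.arctan2(e[:,1],e[:,0])))
o=f["frame"][140:230,140:290,::-1];o2=g["frame"][120:220,220:370,::-1]
cv2.imwrite("pics/final.png",np.hstack([cv2.resize(x,(400,260),interpolation=2) for x in(o,o2)]))
E
```

```text
t26.1 lane y -0.170 x -0.308 z 0.300 F [1.  0.6 0.4] gap 1.00 grip 0
case lane 0.1493461381925424 0.00022400394355221245 [0.19858058 0.05619608 0.1972293  0.05618672] [ -84.19192133 -173.72769987   95.79745595    7.65064552]
```

View pics/final.png

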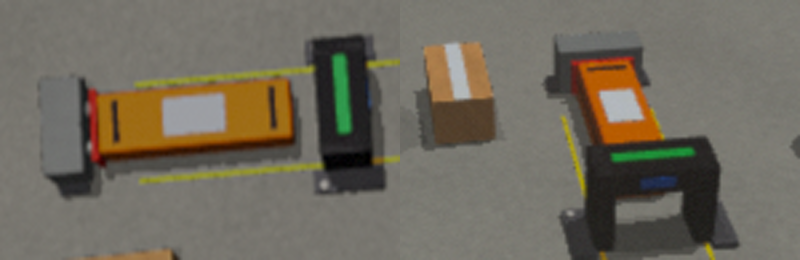

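The case lies flat and straight against the pad, 0.2 mm off the lane's centre line. The red pad's near-side edge moved from column 183 to about 177, roughly 14 mm, so it is fully in, as the 14 N stop also indicates. The robot is clear.

```bash
python3 -c "
from bench import job
print(job.hand_in())"
```

```text
the job is handed in; nothing more can be done
None
```

I passed the orange case through the gate and left it lying flat on the exit side, holding the red pad fully in by my reading of the pictures; I handed the job in with the robot clear at about 26 s, and no verdict came back.

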